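# Unbolt and draw out the vial carriage

## Robot

A 7-joint arm with a two-finger parallel gripper is mounted at the origin on the work surface. World frame = base frame: x ahead of the robot, y to its left, z up, the work surface at z = 0. Lengths are in m, angles in rad, forces in N, time in s.
With the tool pointing down it reaches from about 0.35 to 0.9 m from the base axis. Payload 8.1 kg.
Tool frame: the origin (TCP) lies between the finger pads; the fingertips stand 22 mm ahead of it and the grasp point (between the pads) lies 3 mm ahead of it; z points along the fingers, x is the direction in which the jaws open and shut, and the axes are right-handed (so a half turn about z gives the same grasp; the last joint's range is limited). The gripper opens to 92 mm and grips with 3 to 60 N. Pads are 19 mm wide; open, the fingers measure 130 mm over their backs; the gripper's body (75 mm by 190 mm) begins 47 mm behind the grasp point.
Start: joints at [-1.356, 0.434, 0.025, 1.573, -0.012, 1.134, -0.075], TCP at [0.195, 0.594, 0.214] pointing down, gripper open.
Joint ranges: [-2.62, 2.62], [-0.44, 2.09], [-1.27, 1.32], [0.08, 2.57], [-1.32, 4.46], [0.12, 2], [-2.74, 2.74]. Speed limits (rad/s): [2.22, 2.22, 3.01, 3.01, 3.14, 3.14, 3.14].

## Interface

Orientations are given as a rotation vector (axis times angle).
In Python, from cell import arm, vision, order gives the robot as it stands.
- The arm moves only by the tool apply_moves, never from a script. Its argument "commands" is a list of rows, each a list of 6 numbers: the shift along the tool's x, y, z in cm, then the turn, a rotation vector about the tool's x, y, z in rad. A call has 1 to 5 rows; each row shifts and turns the commanded pose from where the row before left it, along the tool's axes as they then stand; what a row does not reach is not made up. A row lasts 1/10 s, in which the tool goes at most 50 mm and 8.59 degrees, less where a joint would pass 70% of its speed; a pose out of reach is approached as far as the arm can. A call with a gripper value outside its range is refused whole. "claw" is the closure, from -1 (fully open) to 1 (shut), so that 0 is half open, set as the call begins (left out, the last holds). The fingers move at their own pace and stop on an object; "newtons" is the grip in N (left out, the last holds). Time passes only in rows, so rows that do not move let the fingers close. It gives the time, the measured TCP pose, the force and the opening at its end, in the units of the state.
- arm.observe(): the state, without advancing time (a new reading comes with each control period).
- vision.get_image(name): name is "scene" or "top" or "wrist"; returns (picture, depth): 480x640x3 uint8, red, green, blue; 480x640 float32, m along the optical axis (not along the pixel's ray), 0 where there is no reading.
- vision.get_calibration(name): a dict with "K" (3x3 intrinsics, pixels), "R" (3x3) and "t" (3): a world point X has camera coordinates R X + t. Camera axes: x right, y down, z forward; pixel columns grow to the right and rows downward; lengths in m; the calibration is good to about 2 mm. A picture is of the moment at which its call begins: read the wrist's pose just before it. get_calibration takes no time and is no camera call; for the wrist camera it gives the pose at the moment of the call.
- order.sign_off(): hands the job in, once; it reports no verdict.
The state is a dict: "clock": time; "joints": joint angles; "dq": joint speeds; "joint_efforts": joint torques, N m; "position": TCP position; "ee_rot": TCP orientation; "force": force on the tool from outside, world axes, zero at the start; "ft_torque": the same for the moment, N m; "width": opening from 0.0 (shut) to 1.0 (fully open).
Only numpy, scipy, OpenCV 4.12 (cv2) and the standard library are available. Lean on these libraries where they do the work, as an engineer would, in place of code of your own. Each camera call takes 0.05 s, during which the arm holds its last target.

## Task

Two vial loaders stand on the lab bench; work on the one whose sliding carriage holds the five black-capped vials. Its carriage is locked by a steel bolt that reaches across in front of it: slide that bolt fully out sideways by its upright round knob, then draw the carriage by its upright handle plate all the way out, away from the reading head, to its stop. Leave the bolt out.

Things in the scene. Friction and masses are not known exactly. Their poses are not given: they have to be found in the camera images.
- bolt_knob (a point): Centre of the top of the lock bolt's upright round steel knob (loader with vials): 16 mm diameter, top 72 mm above the bench, its upper 44 mm free. It slides outward along this point's +y. Axes as the loader's: +x to its rear (reading head), +y to the side where the bolt sticks out, z up. Apart from the handle plate, nothing within 60 mm of it is higher than 30 mm above the bench.
- bolt (a joint): Slide of that bolt (m): 0 shut, its 14 mm wide bar lying across in front of the carriage; 0.045 fully out, end stop. The carriage is free from about 0.025. Starts at 0 to 0.008. Friction about 2 N; stays where it is left. Shut, its knob is 27 mm in -x and 105 mm in +y from the handle.
- handle (a point): Middle of the top edge of the upright steel handle plate on the carriage with five vials: 12 mm thick (x), 50 mm wide (y), top 82 mm above the bench, rising 52 mm from the flat carriage. Axes as the loader's; it slides along -x. The vial row (tops 89 mm up, along y) is 75 mm behind it (+x), on a 34 mm deep block. The other, empty loader is alike but not listed.
- carriage (a joint): Slide of that carriage (m): 0 home at the reading head, 0.100 fully out, end stop. Starts at 0 to 0.003; the shut bolt lets it move only about 5 mm. Friction about 2.5 N; stays where it is left. Apart from knob, handle and vials, nothing in its path is higher than 30 mm above the bench.

How it is judged:
By the outcome, as a careful person would: the job done as asked, in the order asked, and still so for the second after the job is handed in, with the robot touching nothing.
It also fails if it takes over 45 s, if anything falls off the work surface, if the arm or the gripper's body presses on something with over 40 N, if the wrist force passes 120 N, or if a joint passes its speed limit or range.

## Working session

There is one attempt and no reset: what is moved stays moved. The work goes in short steps, Python scripts to look and compute and a tool call to move; the robot and the scene stay as the last step left them, time stands still between calls to the robot, and variables do not carry over. Pictures are saved under pics/ and viewed, and the job is handed in when it is done.

Besides the shell and the picture viewer there is one more tool, called after "Request:" by a JSON object that holds its "fn" and its "kwargs". apply_moves: Moves the arm, as the interface text tells. Its arguments: {"type":"object","properties":{"commands":{"type":"array","items":{"type":"array","items":{"type":"number"}}},"claw":{"type":"number"},"newtons":{"type":"number"}},"required":["commands"]}

```bash
mkdir -p pics; ls
python3 - <<'E'
from cell import arm, vision, order
import cv2,numpy as np
print(arm.observe())
for n in ["scene","top"]:
    im,d=vision.get_image(n); cv2.imwrite(f"pics/{n}0.png",im[:,:,::-1]); np.savez(f"/tmp/{n}0.npz",im=im,d=d)
    print(n,vision.get_calibration(n))
E
```

```text
pics
{'clock': 0.0, 'joints': array([-1.35560692,  0.4352402 ,  0.02496855,  1.57408358, -0.01161872,
        1.13399601, -0.07511822]), 'dq': array([ 0.000794  , -0.0007876 ,  0.00160799, -0.00157438,  0.00040742,
       -0.00141706, -0.00025423]), 'joint_efforts': array([-1.19814002e-03, -6.67858815e+01,  9.84875187e-01, -3.14457071e+01,
       -6.03315979e-02,  4.29848477e-02,  1.69306245e-04]), 'position': array([0.19517471, 0.59318923, 0.21273946]), 'ee_rot': array([ 2.54420222e+00,  1.84124689e+00, -1.89084404e-03]), 'force': array([0.816572  , 0.53798398, 0.33407593]), 'ft_torque': array([-0.0217948 ,  0.02395208, -0.01561789]), 'width': 0.999380098710407}
scene {'K': array([[461.05614677,   0.        , 315.1217942 ],
       [  0.        , 461.05614677, 233.67557105],
       [  0.        ,   0.        ,   1.        ]]), 'R': array([[ 0.56310503,  0.82637419, -0.00429231],
       [ 0.68683588, -0.47089699, -0.55363571],
       [-0.4595315 ,  0.30880694, -0.83274791]]), 't': array([-0.31227881, -0.34085791,  1.08987131])}
top {'K': array([[492.61530591,   0.        , 315.85591427],
       [  0.        , 492.61530591, 234.27480526],
       [  0.        ,   0.        ,   1.        ]]), 'R': array([[ 0.02391133, -0.99959542,  0.01540269],
       [-0.9888054 , -0.02591745, -0.14694275],
       [ 0.1472825 , -0.01171667, -0.98902507]]), 't': array([-0.01326222,  0.57840555,  0.75381768])}
```

View pics/scene0.png

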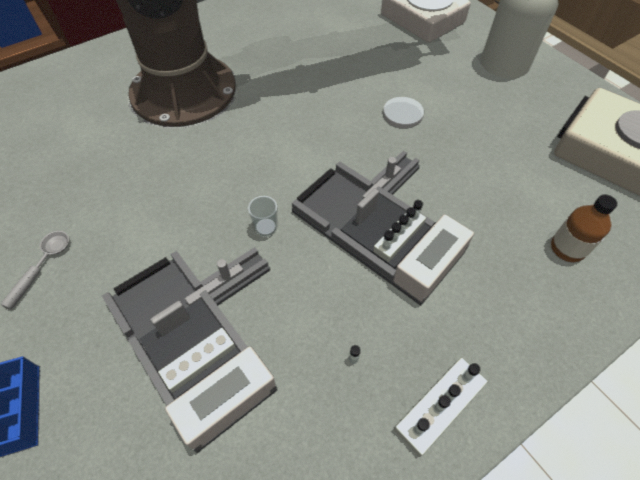

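View pics/top0.png

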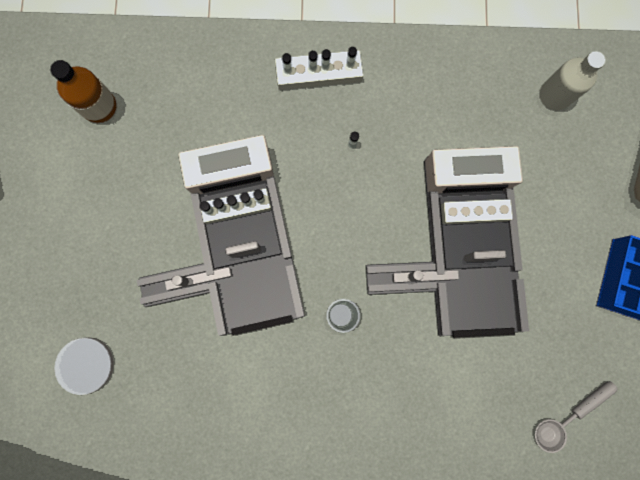

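Scene: the vial loader is at about (385,215), with its knob near (393,165) and handle near (370,205). Top: the vial loader is at left, with its knob near (180,281) and handle plate near (241,248). Next I'll enlarge both and measure.

```bash
cat > h.py <<'E'
import numpy as np, cv2
def ray(cal,u,v):
    K,R,t=cal["K"],cal["R"],cal["t"]
    d=R.T@np.linalg.solve(K,[u,v,1.]); return -R.T@t,d
def plane(cal,u,v,z):
    c,d=ray(cal,u,v); return c+d*(z-c[2])/d[2]
def tri(a,b):
    (c1,d1),(c2,d2)=a,b
    s=np.linalg.lstsq(np.c_[d1,-d2],c2-c1,rcond=None)[0]
    p,q=c1+s[0]*d1,c2+s[1]*d2
    return (p+q)/2,np.linalg.norm(p-q)
def dpt(cal,u,v,z):
    K,R,t=cal["K"],cal["R"],cal["t"]
    return R.T@(np.linalg.solve(K,[u,v,1.])*z-t)
E
python3 - <<'E'
import numpy as np,cv2
from h import *
T=np.load('/tmp/top0.npz');S=np.load('/tmp/scene0.npz')
a=T['im'][225:315,130:305,::-1];b=S['im'][140:260,340:440,::-1]
cv2.imwrite('pics/topz.png',cv2.resize(a,None,fx=4.5,fy=4.5,interpolation=cv2.INTER_CUBIC))
cv2.imwrite('pics/scz.png',cv2.resize(b,None,fx=5,fy=5,interpolation=cv2.INTER_CUBIC))
from cell import vision
for n,D,px in [("top",T,[(180,281),(181,280),(182,282),(241,248),(230,250),(252,245),(232,203)]),("scene",S,[(393,160),(393,158),(365,197),(369,200)])]:
    c=vision.get_calibration(n)
    for u,v in px: print(n,u,v,D['d'][v,u],dpt(c,u,v,D['d'][v,u]).round(4))
E
```

```text
top 180 281 0.7528915 [0.4965 0.2074 0.0724]
top 181 280 0.7518878 [0.498  0.2057 0.0737]
top 182 282 0.7592854 [0.4954 0.206  0.0658]
top 241 248 0.7536497 [0.5487 0.1157 0.0805]
top 230 250 0.75235605 [0.5451 0.1322 0.0811]
top 252 245 0.7505652 [0.5533 0.0986 0.0845]
top 232 203 0.75510436 [0.6168 0.1314 0.089 ]
scene 393 160 0.8651217 [0.5006 0.214  0.073 ]
scene 393 158 0.871152 [0.4951 0.2189 0.0706]
scene 365 197 0.80670774 [0.5451 0.1124 0.0809]
scene 369 200 0.8027486 [0.5545 0.114  0.0811]
```

View pics/topz.png

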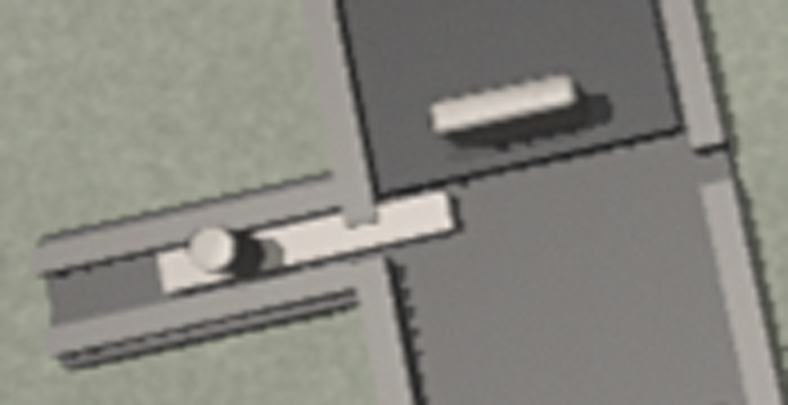

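View pics/scz.png

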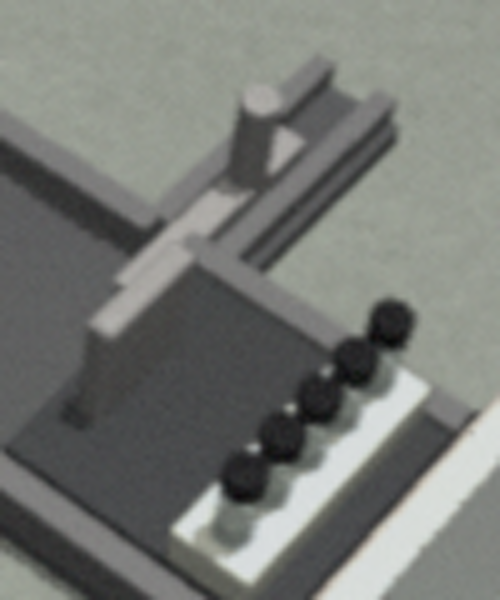

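Run:
```python
from h import *
from cell import vision,arm
from scipy.spatial.transform import Rotation as Ro
T=vision.get_calibration("top");S=vision.get_calibration("scene")
tz=lambda u,v:(130+(u+.5)/4.5-.5,225+(v+.5)/4.5-.5)
sz=lambda u,v:(340+(u+.5)/5-.5,140+(v+.5)/5-.5)
for n,a,b,z in [("knob",tz(210,247),sz(262,100),.072),("handle",tz(505,103),sz(145,290),.082)]:
    print(n,tri(ray(T,*a),ray(S,*b)),plane(T,*a,z),plane(S,*b,z))
p=plane(T,*tz(436,116),.082);q=plane(T,*tz(577,87),.082);d=p-q;print("handle yaxis",d,np.degrees(np.arctan2(d[1],d[0])),np.linalg.norm(d))
# bolt rails direction: long far rail edges
p=plane(T,*tz(40,240),.03);q=plane(T,*tz(330,175),.03);d=p-q;print(np.degrees(np.arctan2(d[1],d[0])))
p=plane(T,*tz(165,292),.028);q=plane(T,*tz(455,232),.028);d=p-q;print(np.degrees(np.arctan2(d[1],d[0])))
p=plane(T,*tz(378,190),.03);q=plane(T,*tz(682,130),.03);d=p-q;print(np.degrees(np.arctan2(d[1],d[0])))
print(Ro.from_rotvec(arm.observe()['ee_rot']).as_matrix().round(3))
```

```text
knob (array([0.49866366, 0.21314459, 0.07292534]), np.float64(4.659009450124548e-05)) [0.49869703 0.2133713  0.072     ] [0.49808046 0.2138168  0.072     ]
handle (array([0.54993504, 0.11516972, 0.08201059]), np.float64(0.0021923076790052306)) [0.54934894 0.11422495 0.082     ] [0.55038371 0.11620333 0.082     ]
handle yaxis [-0.01113525  0.04728021  0.        ] 103.25256721879524 0.0485737752185239
104.23964661347675
103.18292960174973
102.71678979567291
[[ 0.313  0.95  -0.   ]
 [ 0.95  -0.313 -0.001]
 [-0.001  0.    -1.   ]]
```

Request:
{"fn": "apply_moves", "kwargs": {"commands": [[-2.2,3.4,0,0,0,0],[-2.2,3.4,0,0,0,0],[-2.2,3.4,0,0,0,0],[-2.2,3.4,0,0,0,0],[-2.2,3.4,0,0,0,0]], "claw": -1}}

```text
clock: 0.6
position: [0.3231, 0.4345, 0.2133]
ee_rot: [2.545, 1.842, -0.001]
force: [-0.0, 0.4, 0.9]
width: 1.002
```

```bash
cat >> h.py <<'E'
from scipy.spatial.transform import Rotation as Ro
def delta(target,yaw=None):
    from cell import arm
    s=arm.observe();R=Ro.from_rotvec(s['ee_rot']).as_matrix()
    print("t",round(s['clock'],2),"pos",s['position'].round(4),"xyaw",np.degrees(np.arctan2(R[1,0],R[0,0])).round(2),"tilt",R[:,2].round(3),"F",s['force'].round(1),"w",round(s['width'],3))
    print("tool cm",(100*R.T@(np.array(target)-s['position'])).round(2))
    if yaw is not None:
        y=np.radians(yaw);D=np.array([[np.cos(y),np.sin(y),0],[np.sin(y),-np.cos(y),0],[0,0,-1]])
        print("turn",Ro.from_matrix(R.T@D).as_rotvec().round(4))
    print("dir cols", R.round(3).tolist(), "q",s['joints'].round(2))
E
python3 -c "
from h import *
delta([.4987,.2134,.2],103.3)"
```

```text
t 0.6 pos [0.3231 0.4345 0.2133] xyaw 71.79 tilt [-0. -0. -1.] F [-0.   0.4  0.9] w 1.002
tool cm [-15.51  23.59   1.33]
turn [-2.000e-04  5.000e-04 -5.499e-01]
dir cols [[0.312, 0.95, -0.0], [0.95, -0.312, -0.0], [-0.0, -0.0, -1.0]] q [-1.09  0.3   0.07  1.78 -0.02  1.06  0.25]
```

Request:
{"fn": "apply_moves", "kwargs": {"commands": [[-2.2,3.4,0,0,0,0],[-2.2,3.4,0,0,0,0],[-2.2,3.4,0,0,0,0],[-2.2,3.4,0,0,0,0],[-2.2,3.4,0,0,0,0]]}}

```text
clock: 1.1
position: [0.4501, 0.2769, 0.2134]
ee_rot: [-2.545, -1.842, 0.001]
force: [-0.3, 0.4, 0.0]
width: 0.996
```

Request:
{"fn": "apply_moves", "kwargs": {"commands": [[0,0,0,0,0,-0.1375],[0,0,0,0,0,-0.1375],[0,0,0,0,0,-0.1375],[0,0,0,0,0,-0.1375],[0,0,0,0,0,0]]}}

```text
clock: 1.6
position: [0.4494, 0.2782, 0.2133]
ee_rot: [-1.947, -2.465, 0.001]
force: [0.4, -1.2, -0.3]
width: 1.002
```

```bash
python3 -c "
from h import *
delta([.4987,.2134,.062],103.3)
from cell import vision
c=vision.get_calibration('wrist')
im,d=vision.get_image('wrist'); cv2.imwrite('pics/w1.png',im[:,:,::-1]); np.savez('/tmp/w1.npz',im=im,d=d,**c)
K,R,t=c['K'],c['R'],c['t']
for n,p in [('knob',[.4987,.2134,.072]),('handle',[.5498,.1152,.082])]:
  q=K@(R@np.array(p)+t); print(n,q[:2]/q[2])
"
```

```text
t 1.6 pos [0.4494 0.2782 0.2133] xyaw 103.41 tilt [-0.001 -0.    -1.   ] F [ 0.4 -1.2 -0.3] w 1.002
tool cm [-7.44  3.31 15.12]
turn [-0.0006  0.0001  0.002 ]
dir cols [[-0.232, 0.973, -0.001], [0.973, 0.232, -0.0], [-0.0, -0.001, -1.0]] q [-0.71  0.28  0.07  1.81 -0.02  1.05  1.17]
knob [244.00854014 255.8171537 ]
handle [130.86895308 286.14808596]
```

View pics/w1.png

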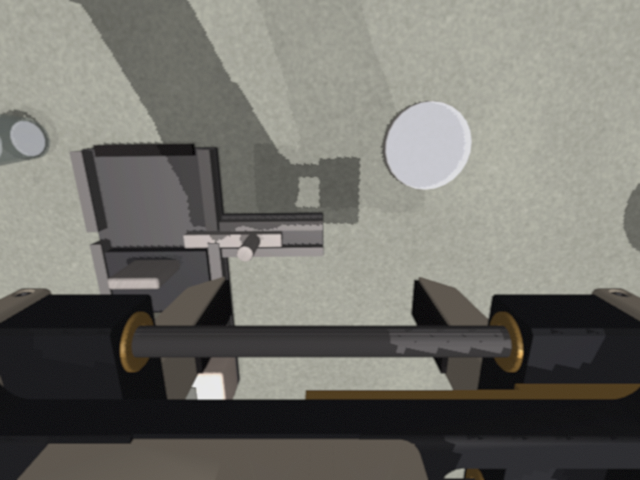

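The wrist view shows the knob top at (245,254), against (244,256) predicted. The handle top is at (133,284), against (131,286). The measurements agree.

Request:
{"fn": "apply_moves", "kwargs": {"commands": [[-2.5,1.1,0,0,0,0],[-2.5,1.1,0,0,0,0],[-2.4,1.1,0,0,0,0],[0,0,3,0,0,0],[0,0,3,0,0,0]]}}

```text
clock: 2.15
position: [0.4999, 0.2134, 0.1535]
ee_rot: [1.957, 2.456, 0.003]
force: [-0.3, -0.3, -0.3]
width: 0.996
```

```bash
python3 -c "
from h import *
delta([.4987,.2134,.062],103.3)
from cell import vision
c=vision.get_calibration('wrist')
im,d=vision.get_image('wrist'); cv2.imwrite('pics/w2.png',im[:,:,::-1])
K,R,t=c['K'],c['R'],c['t']
for n,p in [('knob',[.4987,.2134,.072]),('handle',[.5498,.1152,.082])]:
  q=K@(R@np.array(p)+t); print(n,q[:2]/q[2])
"
```

```text
t 2.15 pos [0.4999 0.2134 0.1535] xyaw 102.92 tilt [ 0.002  0.001 -1.   ] F [-0.3 -0.3 -0.3] w 0.996
tool cm [ 0.02 -0.14  9.15]
turn [ 0.0024 -0.0003 -0.0066]
dir cols [[-0.224, 0.975, 0.002], [0.975, 0.224, 0.001], [0.0, 0.002, -1.0]] q [-0.58  0.36  0.1   1.86 -0.04  0.92  1.34]
knob [322.23465609 239.8214724 ]
handle [180.88759443 279.03080953]
```

View pics/w2.png

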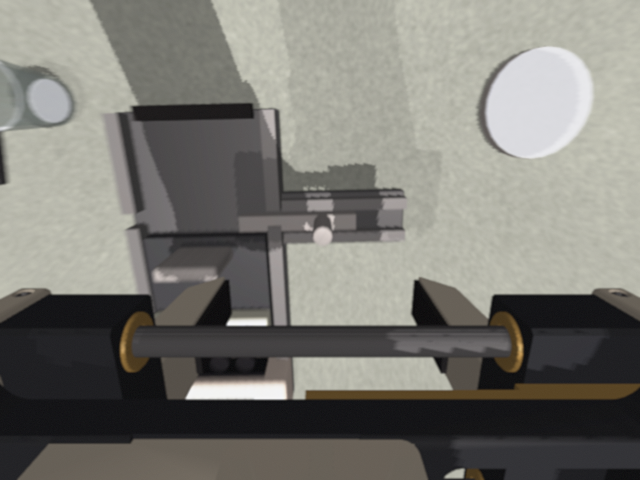

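The knob is at (322,236), centred between the fingers. I'll descend and then close.

Request:
{"fn": "apply_moves", "kwargs": {"commands": [[0,-0.2,3,0,0,0],[0,0,3,0,0,0],[0,0,2,0,0,0],[0,0,1.1,0,0,0],[0,0,0,0,0,0]]}}

```text
clock: 2.7
position: [0.496, 0.2134, 0.0618]
ee_rot: [-1.951, -2.462, 0.003]
force: [0.5, -0.2, 0.3]
width: 1.002
```

Request:
{"fn": "apply_moves", "kwargs": {"commands": [[0,0,0,0,0,0],[0,0,0,0,0,0],[0,0,0,0,0,0],[0,0,0,0,0,0],[0,0,0,0,0,0]], "claw": 1, "newtons": 15}}

```text
clock: 3.2
position: [0.4969, 0.2137, 0.0629]
ee_rot: [1.949, 2.463, 0.001]
force: [-0.7, -0.2, 0.2]
width: 0.614
```

Request:
{"fn": "apply_moves", "kwargs": {"commands": [[0,0,0,0,0,0],[0,0,0,0,0,0],[0,0,0,0,0,0],[0,0,0,0,0,0],[0,0,0,0,0,0]]}}

```text
clock: 3.7
position: [0.4967, 0.2136, 0.0625]
ee_rot: [-1.949, -2.464, 0.0]
force: [-0.5, -0.3, -0.4]
width: 0.181
```

```bash
python3 -c "
from h import *
delta([.4987,.2134,.062],103.3)"
```

```text
t 3.7 pos [0.4967 0.2136 0.0625] xyaw 103.3 tilt [-0. -0. -1.] F [-0.5 -0.3 -0.4] w 0.181
tool cm [-0.06  0.19  0.05]
turn [-0.     -0.      0.0001]
dir cols [[-0.23, 0.973, -0.0], [0.973, 0.23, -0.0], [0.0, -0.0, -1.0]] q [-0.57  0.48  0.08  1.95 -0.06  0.72  1.35]
```

Request:
{"fn": "apply_moves", "kwargs": {"commands": [[0,0,0,0,0,0],[1,0,0,0,0,0],[1,0,0,0,0,0],[1,0,0,0,0,0],[0,0,0,0,0,0]]}}

```text
clock: 4.2
position: [0.489, 0.2454, 0.0625]
ee_rot: [-1.945, -2.466, -0.001]
force: [-1.2, -0.3, 0.3]
width: 0.002
```

Request:
{"fn": "apply_moves", "kwargs": {"commands": [[0.5,0,0,0,0,0],[0.4,0,0,0,0,0],[0.2,0,0,0,0,0],[0,0,0,0,0,0],[0,0,0,0,0,0]]}}

```text
clock: 4.7
position: [0.4874, 0.2533, 0.0625]
ee_rot: [1.95, 2.463, -0.0]
force: [0.2, -0.2, 0.3]
width: 0.003
```

```bash
python3 -c "
from h import *
delta([.4967,.2136,.062],103.3)"
```

```text
t 4.7 pos [0.4874 0.2533 0.0625] xyaw 103.28 tilt [ 0. -0. -1.] F [ 0.2 -0.2  0.3] w 0.003
tool cm [-4.07 -0.    0.05]
turn [ 0.      0.0001 -0.0003]
dir cols [[-0.23, 0.973, 0.0], [0.973, 0.23, -0.0], [-0.0, 0.0, -1.0]] q [-0.64  0.49  0.08  1.93 -0.06  0.73  1.28]
```

The jaws closed fully, so they missed or lost the knob. I'll look again.

Run:
```python
from h import *
from cell import vision
for n in ["scene","top"]:
    im,d=vision.get_image(n); np.savez(f"/tmp/{n}1.npz",im=im,d=d)
    a=im[215:315,100:310] if n=="top" else im[100:260,300:460]
    cv2.imwrite(f"pics/{n}1.png",cv2.resize(a[:,:,::-1],None,fx=3.6,fy=3.6,interpolation=cv2.INTER_CUBIC))
```

```text
(no output)
```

View pics/scene1.png

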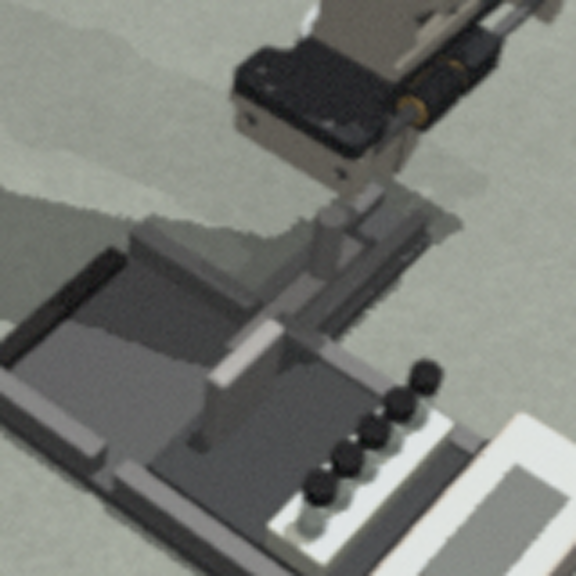

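View pics/top1.png

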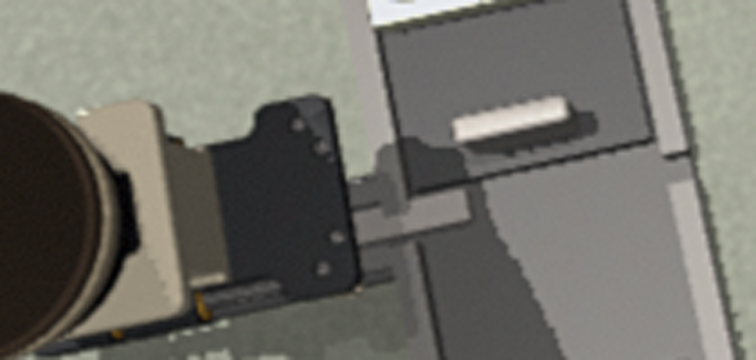

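Run:
```python
from h import *
from cell import vision,arm
s=arm.observe();p=s['position']
for n in ["scene","top","wrist"]:
    c=vision.get_calibration(n);print(n,"cam",(-c['R'].T@c['t']).round(3))
    for nm,q in [("tcp",p),("tip",p-[0,0,.022]),("back",p+[0,0,.045]),("knob",np.array([.4987,.2134,.072])),("knobbase",np.array([.4987,.2134,.03]))]:
        x=c['K']@(c['R']@q+c['t']);print(nm,(x[:2]/x[2]).round(1))
im,d=vision.get_image("wrist");cv2.imwrite("pics/w3.png",im[:,:,::-1])
S=np.load('/tmp/scene1.npz');im=S['im']
cv2.imwrite("pics/scene1b.png",cv2.resize(im[60:220,340:500,::-1],None,fx=3.7,fy=3.7,interpolation=cv2.INTER_CUBIC))
```

```text
scene cam [ 0.911 -0.239  0.718]
tcp [403.6 151. ]
tip [401.8 158.8]
back [407.3 133.9]
knob [392.  159.9]
knobbase [389.1 174.6]
top cam [0.461 0.011 0.831]
tcp [151.6 286.5]
tip [155.9 287.1]
back [141.9 285.2]
knob [176.3 279.5]
knobbase [183.2 281. ]
wrist cam [0.411 0.235 0.232]
tcp [322.2 287. ]
tip [322.1 271.3]
back [322.6 333.5]
knob [241.6 298.3]
knobbase [256.4 267.7]
```

View pics/w3.png

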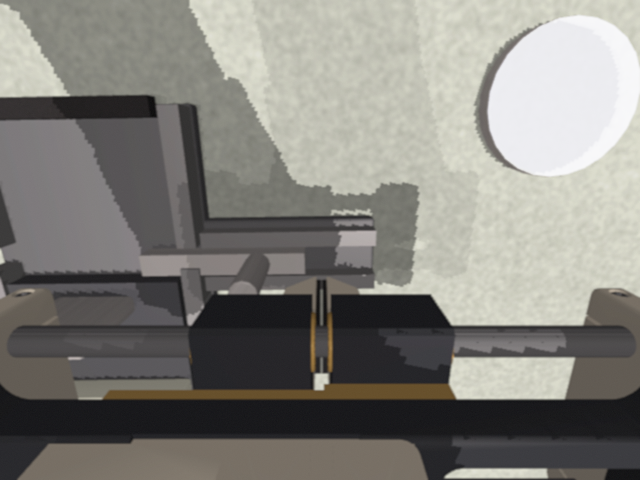

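View pics/scene1b.png

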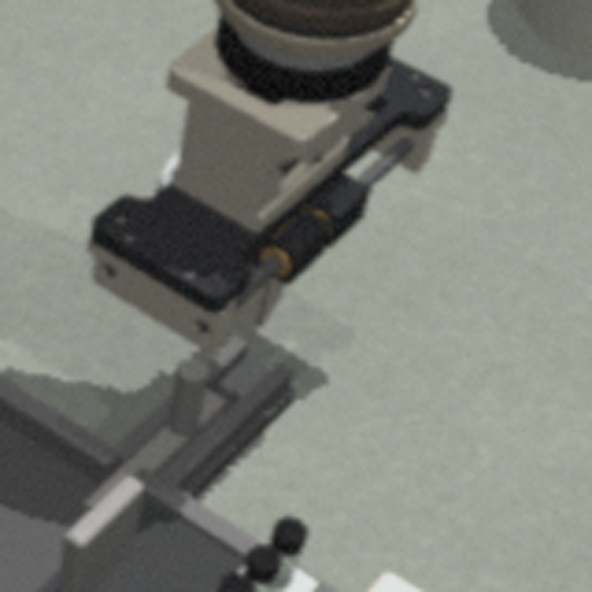

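Run:
```python
from h import *
from cell import vision,arm
s=arm.observe();p=s['position'];Rt=Ro.from_rotvec(s['ee_rot']).as_matrix()
c=vision.get_calibration("wrist");print(c['K'][0,0])
im,d=vision.get_image("wrist")
np.savez('/tmp/w3.npz',im=im,d=d,**c)
for u,v in [(318,284),(326,284),(320,300),(326,310),(319,320),(250,270),(243,288),(255,265),(240,345),(300,284),(345,284)]:
    X=dpt(c,u,v,d[v,u]);print((u,v),d[v,u].round(4),X.round(4),"tool mm",(1000*Rt.T@(X-p)).round(1))
cv2.imwrite("pics/w3z.png",cv2.resize(im[230:390,220:420,::-1],None,fx=3.7,fy=3.7,interpolation=cv2.INTER_CUBIC))
```

```text
344.2884431205699
(318, 284) 0.1666 [0.479  0.2491 0.0787] tool mm [ -2.1  -9.1 -16.1]
(326, 284) 0.1651 [0.4775 0.2527 0.0801] tool mm [  1.8  -9.7 -17.5]
(320, 300) 0.1498 [0.4784 0.25   0.0962] tool mm [ -1.   -9.4 -33.6]
(326, 310) 0.1418 [0.4781 0.2525 0.1046] tool mm [  1.5  -9.2 -42.1]
(319, 320) 0.1344 [0.4789 0.2497 0.1123] tool mm [ -1.4  -9.1 -49.8]
(250, 270) 0.1904 [0.4901 0.2128 0.0546] tool mm [-39.9  -6.6   7.9]
(243, 288) 0.1764 [0.4937 0.2129 0.0703] tool mm [-40.6  -3.1  -7.7]
(255, 265) 0.1977 [0.4898 0.2141 0.047 ] tool mm [-38.5  -6.6  15.6]
(240, 345) 0.0784 [0.4599 0.2272 0.1638] tool mm [ -19.   -32.7 -101.2]
(300, 284) 0.1621 [0.4791 0.2404 0.0829] tool mm [-10.5 -11.  -20.3]
(345, 284) 0.1629 [0.4746 0.2612 0.0821] tool mm [ 10.7 -10.6 -19.5]
```

View pics/w3z.png

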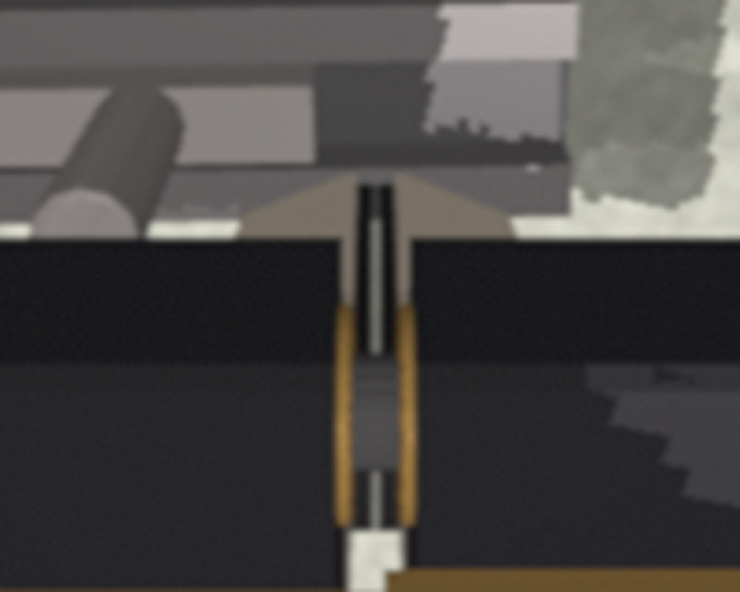

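Run:
```python
from h import *
from cell import arm
D=np.load('/tmp/w3.npz');c={k:D[k] for k in 'KRt'};d=D['d']
s=arm.observe();p=s['position'];Rt=Ro.from_rotvec(s['ee_rot']).as_matrix()
for v in range(270,288): 
    X=dpt(c,318,v,d[v,318]);print(v,D['im'][v,318],d[v,318].round(3),(1000*Rt.T@(X-p)).round(1), X[2].round(4))
S=np.load('/tmp/scene1.npz')
from cell import vision
cs=vision.get_calibration('scene')
for u,v in [(403,151),(402,156),(404,147),(398,145),(402,153)]: print(u,v,S['im'][v,u],dpt(cs,u,v,S['d'][v,u]).round(4))
```

```text
270 [63 61 61] 0.235 [-2.8 10.3 49.3] 0.0132
271 [62 60 59] 0.233 [-2.8 10.3 47.6] 0.015
272 [61 59 59] 0.232 [-2.8 10.5 46.3] 0.0162
273 [62 59 59] 0.231 [-2.7 10.5 44.7] 0.0179
274 [67 66 65] 0.228 [-2.7 10.  41.8] 0.0208
275 [83 81 80] 0.227 [-2.7 10.5 41.2] 0.0214
276 [94 91 91] 0.227 [-2.7 11.  40.7] 0.0218
277 [97 94 94] 0.227 [-2.7 11.7 40.7] 0.0219
278 [94 91 91] 0.228 [-2.7 12.8 41.5] 0.021
279 [75 73 73] 0.227 [-2.7 13.1 40.7] 0.0219
280 [44 42 42] 0.171 [ -2.2  -9.2 -11.6] 0.0742
281 [22 21 21] 0.17 [ -2.2  -9.  -12.4] 0.0749
282 [21 21 20] 0.169 [ -2.2  -9.3 -14.1] 0.0767
283 [22 20 22] 0.167 [ -2.1  -9.2 -15.2] 0.0778
284 [20 20 20] 0.167 [ -2.1  -9.1 -16.1] 0.0787
285 [23 22 22] 0.166 [ -2.1  -9.  -17. ] 0.0795
286 [21 19 20] 0.164 [ -2.1  -9.5 -19.2] 0.0817
287 [20 19 19] 0.162 [ -2.1  -9.8 -21.1] 0.0836
403 151 [118 117 115] [0.4628 0.28   0.0255]
402 156 [107 108 106] [0.4715 0.2702 0.0244]
404 147 [91 89 82] [0.4991 0.2383 0.092 ]
398 145 [91 88 81] [0.5433 0.1716 0.1727]
402 153 [122 122 121] [0.4659 0.2747 0.0256]
```

Wrist depth shows the closed fingertips really sit at z≈0.074 while the reported TCP z is 0.0625. That puts the tips about 34 mm higher than the stated geometry implies, so they closed just above the 72 mm knob. The scene view agrees: no finger appears at the predicted pixel. I'll rise, reopen, return over the knob, and allow for the offset by checking the wrist image.

Request:
{"fn": "apply_moves", "kwargs": {"commands": [[0,0,-2,0,0,0],[0,0,0,0,0,0],[-2,0,0,0,0,0],[-2.1,0,0,0,0,0],[0,0,0,0,0,0]], "claw": -1}}

```text
clock: 5.4
position: [0.4974, 0.2101, 0.0822]
ee_rot: [1.953, 2.459, -0.002]
force: [-0.3, -0.1, -0.3]
width: 0.393
```

Request:
{"fn": "apply_moves", "kwargs": {"commands": [[0,0,0,0,0,0],[0,0,0,0,0,0],[0,0,0,0,0,0],[0,0,0,0,0,0]]}}

```text
clock: 5.8
position: [0.4965, 0.2143, 0.0825]
ee_rot: [-1.948, -2.465, -0.0]
force: [0.2, 0.0, 0.1]
width: 0.736
```

```bash
python3 -c "
from h import *
delta([.4977,.2134,.0285],103.3)
from cell import vision
c=vision.get_calibration('wrist')
im,d=vision.get_image('wrist'); cv2.imwrite('pics/w4.png',im[:,:,::-1])
"
```

```text
t 5.8 pos [0.4965 0.2143 0.0825] xyaw 103.36 tilt [-0.  0. -1.] F [0.2 0.  0.1] w 0.736
tool cm [-0.12  0.09  5.4 ]
turn [ 0.     -0.0003  0.0011]
dir cols [[-0.231, 0.973, -0.0], [0.973, 0.231, 0.0], [0.0, 0.0, -1.0]] q [-0.57  0.45  0.09  1.93 -0.06  0.76  1.35]
```

View pics/w4.png

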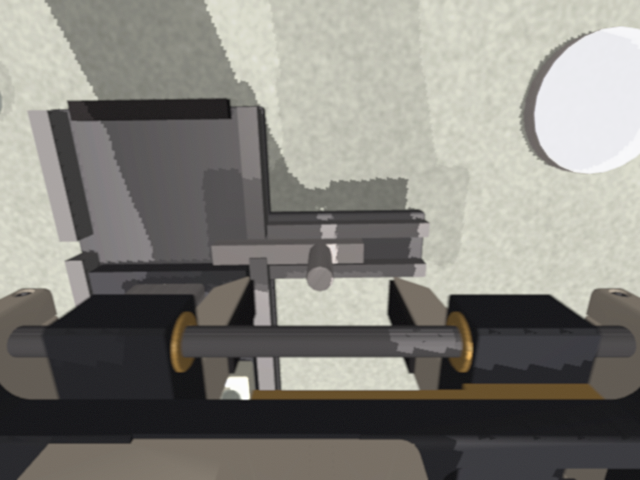

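Run:
```python
from h import *
D=np.load('/tmp/w3.npz');c={k:D[k] for k in 'KRt'};d=D['d']
p=np.array([.4874,.2533,.0625]);a=np.radians(103.3);Rt=np.array([[np.cos(a),np.sin(a),0],[np.sin(a),-np.cos(a),0],[0,0,-1]])
for u in (240,290,360,420):
  for v in (288,291,296,300,310,325):
    X=dpt(c,u,v,d[v,u]);print(u,v,(1000*Rt.T@(X-p)).round(1)+np.array([0,0,12]))
```

```text
240 288 [-42.5  -2.7   5.1]
240 291 [-42.5  -1.2   4.8]
240 296 [-22.9 -36.1 -71.3]
240 300 [-22.4 -36.1 -73.6]
240 310 [-21.2 -36.  -79. ]
240 325 [-19.6 -36.  -86.1]
290 288 [-15.1 -10.2 -10.9]
290 291 [-14.8 -10.4 -14.6]
290 296 [ -9.2 -35.9 -70.9]
290 300 [ -9.  -35.9 -73.4]
290 310 [ -8.5 -35.9 -78.9]
290 325 [ -7.9 -35.9 -85.9]
360 288 [25.1 19.6 52.4]
360 291 [28.1 32.9 75.7]
360 296 [ 10.  -36.1 -71.4]
360 300 [  9.8 -36.1 -73.9]
360 310 [  9.2 -36.2 -79.4]
360 325 [  8.5 -35.6 -85.5]
420 288 [72.9 31.4 77.5]
420 291 [73.  33.6 77. ]
420 296 [ 26.6 -35.9 -71.1]
420 300 [ 25.8 -36.2 -74. ]
420 310 [ 24.3 -36.2 -79.4]
420 325 [ 22.3 -36.2 -86.5]
```

Request:
{"fn": "apply_moves", "kwargs": {"commands": [[-0.1,0.1,1.5,0,0,0],[0,0,0.5,0,0,0],[0,0,0,0,0,0]]}}

```text
clock: 6.15
position: [0.4972, 0.2127, 0.0618]
ee_rot: [-1.949, -2.463, 0.002]
force: [-0.2, 0.3, 0.3]
width: 0.993
```

The body is at least 70 mm above the tips. I'll go down the remaining 3.3 cm and close.

Request:
{"fn": "apply_moves", "kwargs": {"commands": [[0,0,1.2,0,0,0],[0,0,1.1,0,0,0],[0,0,1.0,0,0,0],[0,0,0,0,0,0],[0,0,0,0,0,0]], "claw": 0.4}}

```text
clock: 6.65
position: [0.4977, 0.2127, 0.0291]
ee_rot: [-1.949, -2.463, 0.001]
force: [-0.1, -0.2, 0.6]
width: 0.613
```

```bash
python3 -c "
from h import *
delta([.4977,.2134,.0285],103.3)
from cell import vision
im,d=vision.get_image('wrist'); cv2.imwrite('pics/w5.png',im[:,:,::-1])
"
```

```text
t 6.65 pos [0.4977 0.2127 0.0291] xyaw 103.3 tilt [-0.001 -0.    -1.   ] F [-0.1 -0.2  0.6] w 0.613
tool cm [0.07 0.02 0.06]
turn [-0.0009  0.0002 -0.0001]
dir cols [[-0.23, 0.973, -0.001], [0.973, 0.23, -0.0], [-0.0, -0.001, -1.0]] q [-0.56  0.53  0.08  1.97 -0.07  0.65  1.36]
```

View pics/w5.png

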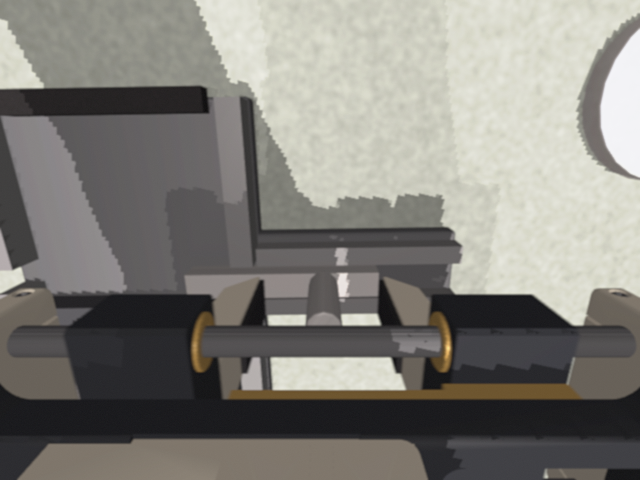

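The knob, at (322,300), now stands between the fingers. I'll close until the width settles.

Request:
{"fn": "apply_moves", "kwargs": {"commands": [[0,0,0,0,0,0],[0,0,0,0,0,0],[0,0,0,0,0,0],[0,0,0,0,0,0],[0,0,0,0,0,0]], "claw": 1, "newtons": 15}}

```text
clock: 7.2
position: [0.498, 0.213, 0.0297]
ee_rot: [1.949, 2.464, 0.001]
force: [-0.7, 1.0, 1.3]
width: 0.171
```

Request:
{"fn": "apply_moves", "kwargs": {"commands": [[0,0,0,0,0,0],[0,0,0,0,0,0],[0,0,0,0,0,0],[0,0,0,0,0,0]]}}

```text
clock: 7.6
position: [0.498, 0.213, 0.0296]
ee_rot: [-1.949, -2.464, -0.0]
force: [-0.8, 0.8, 2.6]
width: 0.171
```

The width has settled at 0.171 (15.7 mm), so the knob is held. I'll pull outward (+tool x).

Request:
{"fn": "apply_moves", "kwargs": {"commands": [[0.8,0,0,0,0,0],[0.8,0,0,0,0,0],[0.8,0,0,0,0,0],[0.8,0,0,0,0,0],[0,0,0,0,0,0]]}}

```text
clock: 8.1
position: [0.4896, 0.2464, 0.0296]
ee_rot: [-1.946, -2.465, -0.001]
force: [-2.2, 1.5, 4.7]
width: 0.166
```

Request:
{"fn": "apply_moves", "kwargs": {"commands": [[0.4,0,0,0,0,0],[0.3,0,0,0,0,0],[0,0,0,0,0,0]]}}

```text
clock: 8.4
position: [0.4881, 0.2523, 0.0296]
ee_rot: [-1.947, -2.465, 0.0]
force: [-2.4, 0.8, 5.9]
width: 0.165
```

Request:
{"fn": "apply_moves", "kwargs": {"commands": [[0.2,0,0,0,0,0],[0.2,0,0,0,0,0],[0,0,0,0,0,0]]}}

```text
clock: 8.7
position: [0.4873, 0.2553, 0.0295]
ee_rot: [-1.948, -2.464, 0.001]
force: [-1.3, -2.4, 6.2]
width: 0.168
```

```bash
python3 -c "
from h import *
delta([.498,.213,.0296],103.3)"
```

```text
t 8.7 pos [0.4873 0.2553 0.0295] xyaw 103.35 tilt [-0.001 -0.    -1.   ] F [-1.3 -2.4  6.2] w 0.168
tool cm [-4.36  0.06 -0.01]
turn [-0.0008  0.0002  0.0008]
dir cols [[-0.231, 0.973, -0.001], [0.973, 0.231, -0.0], [-0.0, -0.001, -1.0]] q [-0.64  0.54  0.08  1.95 -0.07  0.66  1.29]
```

Request:
{"fn": "apply_moves", "kwargs": {"commands": [[0.2,0,0,0,0,0],[0,0,0,0,0,0]]}}

```text
clock: 8.9
position: [0.4873, 0.2553, 0.0295]
ee_rot: [1.95, 2.462, -0.003]
force: [-0.9, -8.1, 6.9]
width: 0.17
```

Request:
{"fn": "apply_moves", "kwargs": {"commands": [[0.2,0,0,0,0,0],[0,0,0,0,0,0]]}}

```text
clock: 9.1
position: [0.4873, 0.2553, 0.0294]
ee_rot: [1.951, 2.46, -0.006]
force: [-0.1, -13.0, 8.5]
width: 0.17
```

```bash
python3 -c "
from h import *
delta([.498,.213,.0296],103.3)"
```

```text
t 9.1 pos [0.4873 0.2553 0.0294] xyaw 103.17 tilt [-0.001 -0.004 -1.   ] F [ -0.1 -13.    8.5] w 0.17
tool cm [-4.36  0.07  0.  ]
turn [-0.0015  0.0041 -0.0023]
dir cols [[-0.228, 0.974, -0.001], [0.974, 0.228, -0.004], [-0.004, -0.002, -1.0]] q [-0.64  0.54  0.09  1.95 -0.07  0.66  1.28]
```

It's at the end stop: the force rises with no further motion after 43.6 mm. I'll relax the pull, open and rise.

Request:
{"fn": "apply_moves", "kwargs": {"commands": [[-0.4,0,0,0,0,0],[0,0,0,0,0,0]]}}

```text
clock: 9.3
position: [0.4874, 0.255, 0.0295]
ee_rot: [-1.949, -2.464, 0.001]
force: [-3.5, -3.8, 5.9]
width: 0.165
```

Request:
{"fn": "apply_moves", "kwargs": {"commands": [[0,0,0,0,0,0],[0,0,0,0,0,0],[0,0,0,0,0,0],[0,0,0,0,0,0],[0,0,0,0,0,0]], "claw": 0}}

```text
clock: 9.8
position: [0.488, 0.2549, 0.0295]
ee_rot: [-1.949, -2.464, -0.0]
force: [0.7, 0.5, 1.3]
width: 0.491
```

Request:
{"fn": "apply_moves", "kwargs": {"commands": [[0,0,-2,0,0,0],[0,0,-3,0,0,0],[0,0,-3,0,0,0],[0,0,-3,0,0,0],[0,0,-3,0,0,0]]}}

```text
clock: 10.3
position: [0.4879, 0.2546, 0.1708]
ee_rot: [-1.949, -2.464, -0.0]
force: [0.4, 0.2, -0.2]
width: 0.506
```

Run:
```python
from h import *
delta([.55,.1152,.165],13.3)
from cell import vision
for n in ["scene","wrist"]:
    im,d=vision.get_image(n); np.savez(f"/tmp/{n}6.npz",im=im,d=d,**vision.get_calibration(n))
    if n=="scene": im=cv2.resize(im[100:260,300:460],None,fx=3.6,fy=3.6,interpolation=cv2.INTER_CUBIC)
    cv2.imwrite(f"pics/{n}6.png",im[:,:,::-1])
```

```text
t 10.3 pos [0.4879 0.2546 0.1708] xyaw 103.3 tilt [ 0.  0. -1.] F [ 0.4  0.2 -0.2] w 0.506
tool cm [-14.99   2.84   0.58]
turn [ 0.0000e+00 -1.0000e-04  1.5707e+00]
dir cols [[-0.23, 0.973, 0.0], [0.973, 0.23, 0.0], [0.0, 0.0, -1.0]] q [-0.66  0.35  0.11  1.82 -0.04  0.97  1.27]
```

View pics/wrist6.png

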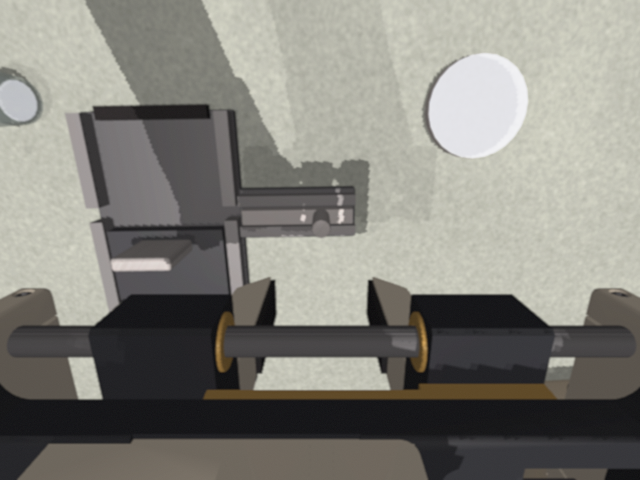

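View pics/scene6.png

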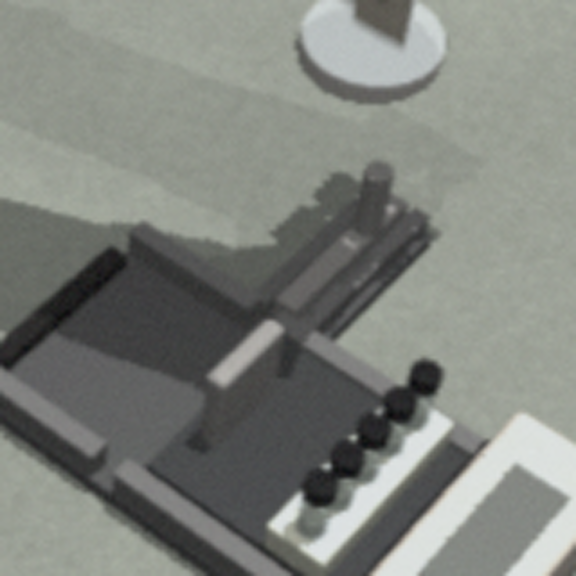

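The scene view shows the bolt fully out, with its knob at (376,170) in the crop and the bar clear of the tray. Next I'll move over the handle and turn the jaws onto the loader's x axis.

Request:
{"fn": "apply_moves", "kwargs": {"commands": [[-3.75,0.7,0,0,0,0],[-3.75,0.7,0,0,0,0],[-3.75,0.7,0,0,0,0],[-3.75,0.7,0,0,0,0],[0,0,0,0,0,0.14]]}}

```text
clock: 10.9
position: [0.5517, 0.108, 0.1691]
ee_rot: [2.124, 2.311, -0.003]
force: [-0.1, 0.8, -0.8]
width: 0.5
```

Request:
{"fn": "apply_moves", "kwargs": {"commands": [[0,0,0,0,0,0.14],[0,0,0,0,0,0.14],[0,0,0,0,0,0.14],[0,0,0,0,0,0.14],[0,0,0,0,0,0.14]]}}

```text
clock: 11.4
position: [0.5495, 0.1151, 0.1689]
ee_rot: [-2.789, -1.447, 0.001]
force: [0.1, 0.4, -0.0]
width: 0.501
```

Request:
{"fn": "apply_moves", "kwargs": {"commands": [[0,0,0,0,0,0.14],[0,0,0,0,0,0.14],[0,0,0,0,0,0.14],[0,0,0,0,0,0.14],[0,0,0,0,0,0.14]]}}

```text
clock: 11.9
position: [0.5494, 0.1151, 0.1689]
ee_rot: [3.115, 0.403, -0.001]
force: [0.6, -0.2, -0.6]
width: 0.502
```

```bash
python3 -c "
from h import *
delta([.55,.1152,.0345],13.3)
from cell import vision
c=vision.get_calibration('wrist')
im,d=vision.get_image('wrist'); cv2.imwrite('pics/w7.png',im[:,:,::-1]);np.savez('/tmp/w7.npz',im=im,d=d,**c)
q=c['K']@(c['R']@np.array([.55,.1152,.082])+c['t']);print(q/q[2])
"
```

```text
t 11.9 pos [0.5494 0.1151 0.1689] xyaw 14.73 tilt [-0.001 -0.    -1.   ] F [ 0.6 -0.2 -0.6] w 0.502
tool cm [ 0.07  0.   13.44]
turn [0.0002 0.0008 0.025 ]
dir cols [[0.967, 0.254, -0.001], [0.254, -0.967, -0.0], [-0.001, 0.0, -1.0]] q [-0.68  0.4   0.52  1.82 -0.23  0.98  0.19]
[321.8193005 239.0088319   1.       ]
```

View pics/w7.png

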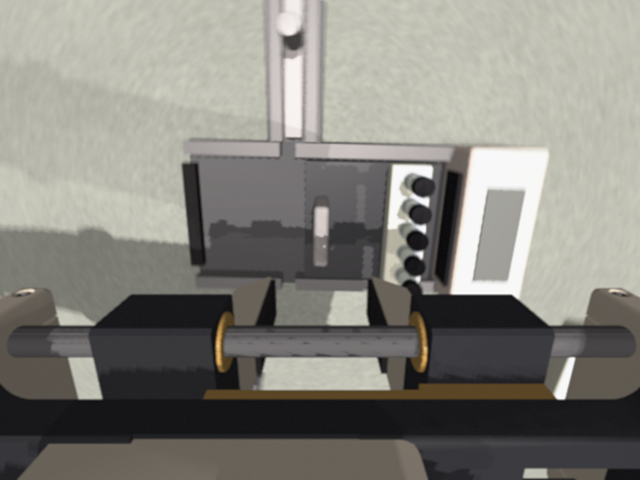

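The handle top is at (320,236), against (322,239) predicted, and sits centred. At half opening the finger backs clear the vials. I'll descend.

Request:
{"fn": "apply_moves", "kwargs": {"commands": [[0,0,2.5,0,0,0.025],[0,0,2.5,0,0,0],[0,0,2.5,0,0,0],[0,0,0,0,0,0]]}}

```text
clock: 12.35
position: [0.5473, 0.1147, 0.0914]
ee_rot: [3.118, 0.377, -0.009]
force: [-1.1, 0.1, 0.1]
width: 0.502
```

```bash
python3 -c "
from h import *
delta([.55,.1152,.0345],13.3)
from cell import vision
c=vision.get_calibration('wrist')
im,d=vision.get_image('wrist'); cv2.imwrite('pics/w8.png',im[:,:,::-1])
"
```

```text
t 12.35 pos [0.5473 0.1147 0.0914] xyaw 13.78 tilt [-0.006 -0.002 -1.   ] F [-1.1  0.1  0.1] w 0.502
tool cm [0.31 0.01 5.69]
turn [0.0006 0.0058 0.0084]
dir cols [[0.971, 0.238, -0.006], [0.238, -0.971, -0.002], [-0.006, 0.001, -1.0]] q [-0.64  0.49  0.48  1.9  -0.3   0.83  0.23]
```

View pics/w8.png

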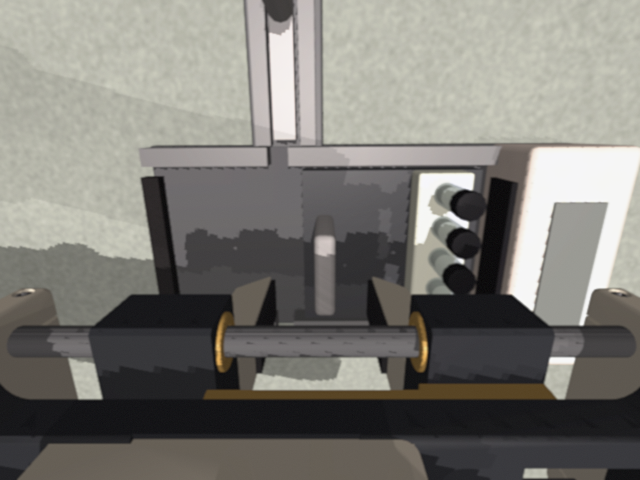

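Request:
{"fn": "apply_moves", "kwargs": {"commands": [[0.1,0,1.5,0,0,0],[0,0,1.5,0,0,0],[0,0,1.5,0,0,0],[0,0,1.2,0,0,0],[0,0,0,0,0,0]]}}

```text
clock: 12.9
position: [0.5504, 0.1153, 0.0371]
ee_rot: [3.119, 0.374, -0.002]
force: [0.7, 0.3, -0.4]
width: 0.498
```

Request:
{"fn": "apply_moves", "kwargs": {"commands": [[0,0,0,0,0,0],[0,0,0,0,0,0],[0,0,0,0,0,0],[0,0,0,0,0,0],[0,0,0,0,0,0]], "claw": 1, "newtons": 15}}

```text
clock: 13.4
position: [0.5502, 0.1153, 0.0378]
ee_rot: [-3.119, -0.373, 0.002]
force: [-0.3, -0.1, 6.4]
width: 0.126
```

Request:
{"fn": "apply_moves", "kwargs": {"commands": [[0,0,0,0,0,0],[0,0,0,0,0,0]]}}

```text
clock: 13.6
position: [0.5502, 0.1153, 0.0378]
ee_rot: [-3.119, -0.373, 0.001]
force: [-3.4, -0.6, 6.4]
width: 0.131
```

```bash
python3 -c "
from h import *
delta([.55,.1152,.0345],13.3)
"
```

```text
t 13.6 pos [0.5502 0.1153 0.0378] xyaw 13.65 tilt [-0.001  0.    -1.   ] F [-3.4 -0.6  6.4] w 0.131
tool cm [-0.02  0.    0.33]
turn [-0.0003  0.0009  0.006 ]
dir cols [[0.972, 0.236, -0.001], [0.236, -0.972, 0.0], [-0.001, -0.0, -1.0]] q [-0.61  0.57  0.43  1.94 -0.35  0.71  0.27]
```

The width is 12.0 mm, which matches the plate, so it's held. I'll draw it out.

Request:
{"fn": "apply_moves", "kwargs": {"commands": [[-0.6,0,0,0,0,0],[-1.0,0,0,0,0,0],[-1.0,0,0,0,0,0],[-1.0,0,0,0,0,0],[-1.0,0,0,0,0,0]]}}

```text
clock: 14.1
position: [0.5055, 0.1041, 0.0378]
ee_rot: [3.119, 0.373, 0.001]
force: [3.9, -0.9, 0.8]
width: 0.127
```

Request:
{"fn": "apply_moves", "kwargs": {"commands": [[-1.0,0,0,0,0,0],[-1.0,0,0,0,0,0],[-1.0,0,0,0,0,0],[-0.8,0,0,0,0,0],[-0.4,0,0,0,0,0]]}}

```text
clock: 14.6
position: [0.4644, 0.0937, 0.0377]
ee_rot: [3.119, 0.372, 0.0]
force: [4.8, -4.3, 2.6]
width: 0.13
```

Request:
{"fn": "apply_moves", "kwargs": {"commands": [[-0.3,0,0,0,0,0],[-0.3,0,0,0,0,0],[0,0,0,0,0,0]]}}

```text
clock: 14.9
position: [0.4586, 0.0923, 0.0377]
ee_rot: [3.119, 0.372, -0.001]
force: [2.1, -5.0, 6.9]
width: 0.131
```

```bash
python3 -c "
from h import *
delta([.5502,.1153,.0378],13.3)
"
```

```text
t 14.9 pos [0.4586 0.0923 0.0377] xyaw 13.59 tilt [-0. -0. -1.] F [ 2.1 -5.   6.9] w 0.131
tool cm [ 9.44 -0.09 -0.01]
turn [0.0004 0.0004 0.005 ]
dir cols [[0.972, 0.235, -0.0], [0.235, -0.972, -0.0], [-0.0, 0.0, -1.0]] q [-0.65  0.45  0.44  2.16 -0.34  0.59  0.27]
```

Request:
{"fn": "apply_moves", "kwargs": {"commands": [[-0.2,0,0,0,0,0],[-0.2,0,0,0,0,0],[0,0,0,0,0,0]]}}

```text
clock: 15.2
position: [0.455, 0.0914, 0.0377]
ee_rot: [3.119, 0.371, 0.0]
force: [2.6, -4.6, 6.3]
width: 0.127
```

Request:
{"fn": "apply_moves", "kwargs": {"commands": [[-0.2,0,0,0,0,0],[0,0,0,0,0,0]]}}

```text
clock: 15.4
position: [0.4532, 0.0909, 0.0377]
ee_rot: [3.119, 0.372, 0.0]
force: [3.0, -5.1, 5.0]
width: 0.133
```

Request:
{"fn": "apply_moves", "kwargs": {"commands": [[-0.2,0,0,0,0,0],[0,0,0,0,0,0]]}}

```text
clock: 15.6
position: [0.4532, 0.0909, 0.0378]
ee_rot: [3.119, 0.372, 0.006]
force: [10.2, -3.0, -5.7]
width: 0.128
```

```bash
python3 -c "
from h import *
delta([.5502,.1153,.0378],13.3)
"
```

```text
t 15.6 pos [0.4532 0.0909 0.0378] xyaw 13.6 tilt [ 0.004 -0.    -1.   ] F [10.2 -3.  -5.7] w 0.128
tool cm [10.   -0.09  0.03]
turn [ 0.0012 -0.0035  0.0052]
dir cols [[0.972, 0.235, 0.004], [0.235, -0.972, -0.0], [0.004, 0.001, -1.0]] q [-0.65  0.44  0.44  2.18 -0.34  0.58  0.27]
```

It's at the stop: 100 mm of travel, with the force rising. I'll relax, open and rise.

Request:
{"fn": "apply_moves", "kwargs": {"commands": [[0.2,0,0,0,0,0],[0,0,0,0,0,0]]}}

```text
clock: 15.8
position: [0.4532, 0.0909, 0.0377]
ee_rot: [3.119, 0.371, -0.0]
force: [2.7, -5.0, 5.3]
width: 0.127
```

Request:
{"fn": "apply_moves", "kwargs": {"commands": [[0,0,0,0,0,0],[0,0,0,0,0,0],[0,0,0,0,0,0],[0,0,0,0,0,0],[0,0,0,0,0,0]], "claw": 0}}

```text
clock: 16.3
position: [0.4532, 0.0919, 0.0374]
ee_rot: [-3.119, -0.373, 0.001]
force: [-0.6, -1.3, 0.5]
width: 0.484
```

Request:
{"fn": "apply_moves", "kwargs": {"commands": [[0,0,-2,0,0,0],[0,0,-3,0,0,0],[0,0,-3,0,0,0],[0,0,-3,0,0,0],[0,0,-3,0,0,0]]}}

```text
clock: 16.8
position: [0.4532, 0.0917, 0.1787]
ee_rot: [3.119, 0.373, -0.001]
force: [1.5, 0.7, 0.1]
width: 0.5
```

Run:
```python
from h import *
delta([.5502,.1153,.0378],13.3)
from cell import vision
for n in ["scene","wrist","top"]:
    im,d=vision.get_image(n); np.savez(f"/tmp/{n}9.npz",im=im,d=d)
    if n=="scene": im=cv2.resize(im[100:300,270:480],None,fx=2.9,fy=2.9,interpolation=cv2.INTER_CUBIC)
    cv2.imwrite(f"pics/{n}9.png",im[:,:,::-1])
```

```text
t 16.8 pos [0.4532 0.0917 0.1787] xyaw 13.62 tilt [-0. -0. -1.] F [1.5 0.7 0.1] w 0.5
tool cm [ 9.990e+00 -1.000e-02  1.408e+01]
turn [0.0001 0.0003 0.0057]
dir cols [[0.972, 0.236, -0.0], [0.236, -0.972, -0.0], [-0.0, 0.0, -1.0]] q [-0.79  0.22  0.57  2.03 -0.15  0.93  0.1 ]
```

View pics/scene9.png

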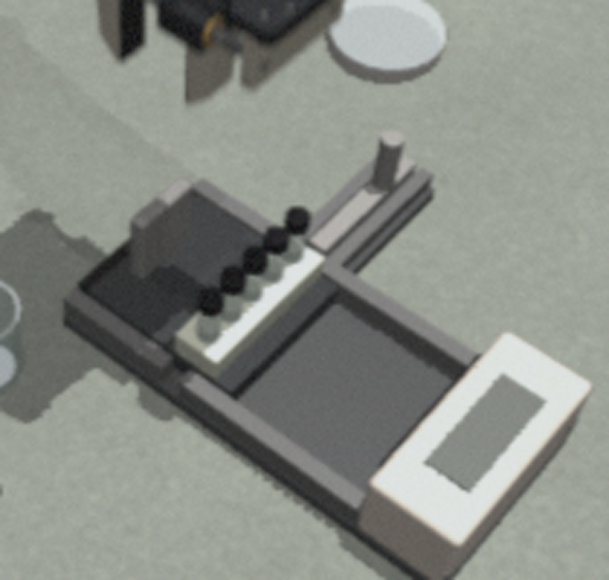

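View pics/wrist9.png

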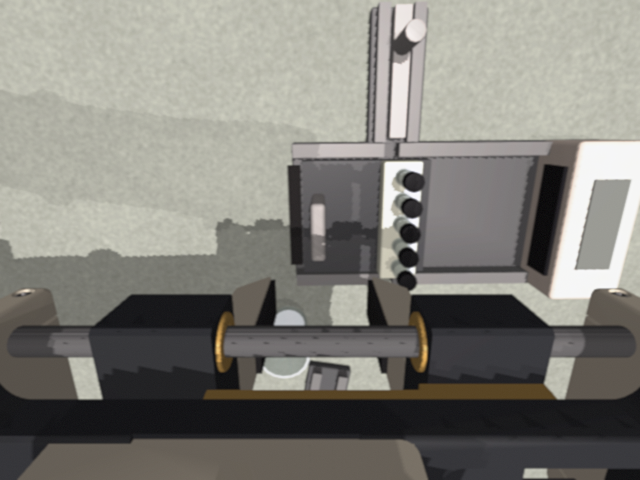

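Both views show the carriage fully forward with the five vials upright. The bolt is out: its knob is at (390,140) in the scene crop and (413,33) in the wrist view. The gripper is clear and the force is about zero, so I'm handing in.

```bash
python3 -c "
from cell import order
print(order.sign_off())"
```

```text
the job is handed in; nothing more can be done
None
```

The job is done and handed in at about 17 s: on the loader with the five vials, the bolt is fully out and the carriage is drawn all the way out.

- **Bolt:** I pulled it 43.6 mm by its knob. At the end stop the force rose to about 13 N with no further movement.
- **Carriage:** I pulled it 100 mm by its handle plate. At the end stop the force rose to about 10 N with no further movement.
- **Last checks:** After I let go and raised the gripper about 14 cm, the scene and wrist pictures showed the carriage forward, all five vials upright and the bolt still out. The gripper was touching nothing.

**What went wrong:** The first grasp of the knob missed, because the jaws closed just above it. The wrist depth image showed the fingertips about 34 mm higher than the given TCP-to-fingertip distance implies. That try moved nothing, and I lowered the later grasps to allow for the difference. After that, the jaw openings on the knob (15.7 mm) and the handle (12 mm) matched the stated sizes.

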